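# Press the glued stool feet home in order

### The arm

A 6-joint arm with a two-finger parallel gripper is mounted at the origin on the work surface. World frame = base frame: x ahead of the robot, y to its left, z up, the work surface at z = 0. Lengths are in m, angles in rad, forces in N, time in s.
With the tool pointing down it reaches from about 0.225 to 0.875 m from the base axis. Payload 3.4 kg.
Tool frame: the origin (TCP) lies between the finger pads, 19 mm behind the fingertips; this is the grasp point; z points along the fingers, y is the line along which they close (so a half turn about z gives the same grasp; the last joint's range is limited). The gripper opens to 85 mm and grips with 20 to 120 N. Pads are 22 mm wide; open, the fingers measure 114 mm over their backs; the gripper's body (76 mm by 85 mm) begins 54 mm behind the grasp point. The pads swing forward as they close: fully open they stand 13 mm farther back than shut.
Start: joints at [-1.419, 0.276, 1.505, -0, 1.361, -0.121], TCP at [0.155, -0.554, 0.25] pointing down, gripper open.
Joint ranges: [-2.89, 2.89], [-0.75, 2.08], [0.22, 2.7], [-1.18, 4.32], [0.11, 2.71], [-2.7, 2.7]. Speed limits (rad/s): [2.57, 2.57, 3.14, 3.14, 3.14, 3.14].

### API

Orientations are given as a unit quaternion [w, x, y, z].
In Python, from rig import manip, get_image, camera_info gives the robot as it stands. The module is installed in compiled form; this text tells all that it offers.
- The arm moves only by the shell command python3 -m crank 'ROWS' [FORCE]. ROWS is a JSON object of lists of equal length, an entry for each row: "translation": the shift along the tool's x, y, z in mm, a list of three; "roll": the turn about the tool's z in rad; "fingers": the opening, from 0 (shut) to 1 (fully open). A call has 1 to 8 rows; each row shifts and turns the commanded pose from where the row before left it, along the tool's axes as they then stand; what a row does not reach is not made up. A row lasts 1/10 s, in which the tool goes at most 50 mm and 8.59 degrees, less where a joint would pass 70% of its speed; a pose out of reach is approached as far as the arm can. A call is refused whole if a number of a shift passes 50 or a number of a turn 0.15, either way. A call with a gripper value outside its range is refused whole. The fingers move at their own pace and stop on an object; FORCE is the grip in N (left out, the last holds). Time passes only in rows, so rows that do not move let the fingers close. It gives the time, the measured TCP pose, the force, the opening and the grip force at its end, in the units of the state.
- manip.get_state(): the state, without advancing time (a new reading comes with each control period).
- get_image(name): name is "side" or "top"; returns the picture (384x512x3 uint8, blue, green, red); there is no depth.
- camera_info(name): a dict with "mtx" (3x3 intrinsics, pixels), "rvec" (rotation vector, rad) and "tvec" (3), from world to camera coordinates, as OpenCV has them. Camera axes: x right, y down, z forward; pixel columns grow to the right and rows downward; lengths in m; the calibration is good to about 2 mm. A picture is of the moment at which its call begins. camera_info takes no time and is no camera call.
- manip.sign_off(): hands the job in; it is judged then, once.
The state is a dict: "clock": time; "qpos": joint angles; "qd": joint speeds; "effort": joint torques, N m; "position": TCP position; "ee_rot": TCP orientation; "contact_force": force on the tool from outside, world axes, zero at the start; "moment": the same for the moment, N m; "width": finger opening in m; "gripper_force": force on a finger pad.
Only numpy, scipy, OpenCV 4.12 (cv2) and the standard library are available. Lean on these libraries where they do the work, as an engineer would, in place of code of your own. Each camera call takes 0.05 s, during which the arm holds its last target. There are 200 camera calls.

### The job

Three freshly glued buffer feet in the upturned stool frame still stand proud: with a fingertip, gently push the white one fully home, then the black one, then the red one, in that order and without touching one before its turn. Do not touch the green foot, which is not glued yet, and do not press on the frame. Nothing is to be picked up or pulled out; leave the glue bottle, the wax tin and the mallet where they are.

Things in the scene. Friction and masses are not known exactly. Their poses are not given: they have to be found in the camera images.
- frame: stool seat frame of medium brown wood lying upside down and flat, clamped immovably to the bench: 260 mm (its x) by 340 mm (its y), rails 50 mm wide and 32 mm thick, open in the middle. Origin: centre of the frame at bench level. Two buffer feet are on the near rail (its -x side), one on each side rail. Two blue hold-down clamps, 62 mm high, grip the far corners (its +x side)
- pale: white buffer foot: its fixed hole in a rail, origin on the rail's top face at the hole's centre, z up (32 mm above the bench). Which of the four feet is in which of the four places changes from start to start
- pale_top (a point): centre of the top of the white cap, moves with it. Cap: flat-topped disc 36 mm across (top face 30 mm), on a rubber cushion that gives 1 mm per 3 N (5 mm at most) and springs back, above a steel seat 34 mm across on a 12 mm stem. Cap top to seat underside 16 mm: fully home and untouched, the seat lies on the rail and the cap's top is 16 mm above the rail (48 mm above the bench)
- pale_plug (a joint): how far the white foot's stem is pressed in, m: 0 = seat 14 mm above the rail, 0.014 = fully home, stopped by the rail. Starts at 0 to 0.004. Tight sliding fit: moves at about 4 N and stays where it is left; pulling on it makes the value fall (down to -0.008)
- black: black buffer foot: its fixed hole in a rail, origin on the rail's top face at the hole's centre, z up (32 mm above the bench). Which of the four feet is in which of the four places changes from start to start
- black_top (a point): centre of the top of the black cap, moves with it. Cap: flat-topped disc 36 mm across (top face 30 mm), on a rubber cushion that gives 1 mm per 3 N (5 mm at most) and springs back, above a steel seat 34 mm across on a 12 mm stem. Cap top to seat underside 16 mm: fully home and untouched, the seat lies on the rail and the cap's top is 16 mm above the rail (48 mm above the bench)
- black_plug (a joint): how far the black foot's stem is pressed in, m: 0 = seat 14 mm above the rail, 0.014 = fully home, stopped by the rail. Starts at 0 to 0.004. Tight sliding fit: moves at about 4 N and stays where it is left; pulling on it makes the value fall (down to -0.008)
- red: red buffer foot: its fixed hole in a rail, origin on the rail's top face at the hole's centre, z up (32 mm above the bench). Which of the four feet is in which of the four places changes from start to start
- red_top (a point): centre of the top of the red cap, moves with it. Cap: flat-topped disc 36 mm across (top face 30 mm), on a rubber cushion that gives 1 mm per 3 N (5 mm at most) and springs back, above a steel seat 34 mm across on a 12 mm stem. Cap top to seat underside 16 mm: fully home and untouched, the seat lies on the rail and the cap's top is 16 mm above the rail (48 mm above the bench)
- red_plug (a joint): how far the red foot's stem is pressed in, m: 0 = seat 14 mm above the rail, 0.014 = fully home, stopped by the rail. Starts at 0 to 0.004. Tight sliding fit: moves at about 4 N and stays where it is left; pulling on it makes the value fall (down to -0.008)
- green: green buffer foot: its fixed hole in a rail, origin on the rail's top face at the hole's centre, z up (32 mm above the bench). Which of the four feet is in which of the four places changes from start to start
- green_top (a point): centre of the top of the green cap, moves with it. Cap: flat-topped disc 36 mm across (top face 30 mm), on a rubber cushion that gives 1 mm per 3 N (5 mm at most) and springs back, above a steel seat 34 mm across on a 12 mm stem. Cap top to seat underside 16 mm: fully home and untouched, the seat lies on the rail and the cap's top is 16 mm above the rail (48 mm above the bench)
- green_plug (a joint): how far the green foot's stem is pressed in, m: 0 = seat 14 mm above the rail, 0.014 = fully home, stopped by the rail. Starts at 0 to 0.004. Tight sliding fit: moves at about 4 N and stays where it is left; pulling on it makes the value fall (down to -0.008)
- glue: loose white glue bottle, red cap, 60 mm diameter, 160 mm high, 0.4 kg, standing to the robot's right of the frame; origin at the centre of its underside. Leave alone
- wax: loose wax tin, 60 mm diameter, 40 mm high, standing on the bench in the frame's opening; origin at the centre of its underside. Leave alone
- mallet: loose wooden mallet lying to the robot's left of the frame, handle along its x (200 mm long), head a 56 mm thick, 100 mm long cylinder along its y centred 75 mm from the origin towards its +x; origin at bench level. Leave alone

How it is judged:
On the way, in this order (a step that is already met when the one before it is completed fails the run):
1. the white foot is pushed home while black and red still stand proud (value of joint pale_plug above 0.012 m and not (value of joint black_plug above 0.012 m) and not (value of joint red_plug above 0.012 m)), for 0.2 s.
2. then the black foot is pushed home while red still stands proud (value of joint each of pale_plug, black_plug above 0.012 m and not (value of joint red_plug above 0.012 m)), for 0.2 s.
3. then the red foot is pushed home (value of joint each of pale_plug, black_plug, red_plug above 0.012 m), for 0.2 s.
At the end, for the whole second after the job is handed in: White, black and red feet are fully home (seat within 2 mm of the rail), the green foot is still proud (pressed in no more than 5.5 mm), and the bottle, tin and mallet are within 20 mm of where they were (all of step 3 and value of joint green_plug below 0.0055 m and distance of each of glue, wax, mallet from where it was at the start of the episode below 0.02 m); the robot touches nothing.
It fails at once if a foot is touched (over 1 N) before its turn: black before white is home, or red before white and black are home ((contact force between the fingers and black above 1 N and not (value of joint pale_plug above 0.012 m)) or (contact force between the fingers and red above 1 N and not (value of joint each of pale_plug, black_plug above 0.012 m))).
It fails at once if the green foot is touched (over 1 N) (contact force between any of the fingers, the arm and green above 1 N).
It fails at once if a foot is pushed harder than 25 N, or the robot presses on the frame with more than 8 N (contact force between the fingers and pale above 25 N or contact force between the fingers and black above 25 N or contact force between the fingers and red above 25 N or contact force between any of the fingers, the arm and frame above 8 N).
It fails at once if a foot is pulled outwards (value of joint any of pale_plug, black_plug, red_plug, green_plug below -0.002 m).
It fails at once if the bottle, tin or mallet is moved more than 20 mm or lifted more than 10 mm (not (distance of each of glue, wax, mallet from where it was at the start of the episode below 0.02 m) or height (world z) of any of glue, wax, mallet above 0.01 m).
It also fails if it takes over 48 s, if anything falls off the work surface, if the arm or the gripper's body presses on something with over 40 N, if the wrist force passes 120 N, or if a joint passes its speed limit or range.

## Working session

There is one attempt and no reset: what is moved stays moved. The work goes in short steps, Python scripts to look and compute and a shell command to move; the robot and the scene stay as the last step left them, time stands still between calls to the robot, and variables do not carry over. Pictures are saved under pics/ and viewed, at most 10 in all, crops included, and the job is handed in when it is done.

```bash
mkdir -p pics
python3 - <<'E'
from rig import manip,get_image,camera_info
import cv2
s=manip.get_state()
print({k:s[k] for k in('clock','position','ee_rot','contact_force','width')})
for n in('top','side'):
    cv2.imwrite(f'pics/{n}0.png',get_image(n)); print(camera_info(n))
E
```

```text
{'clock': 0.0, 'position': array([ 0.15483973, -0.55323091,  0.24912329]), 'ee_rot': array([-9.40451730e-04,  9.90711335e-01,  1.35978549e-01, -1.24893034e-05]), 'contact_force': array([ 0.47974711, -0.64863287,  0.55435573]), 'width': 0.0854390012434885}
{'mtx': array([[397.9807505 ,   0.        , 256.77856325],
       [  0.        , 397.9807505 , 178.15406686],
       [  0.        ,   0.        ,   1.        ]]), 'rvec': array([ 2.1398393 , -2.19164378,  0.15138414]), 'tvec': array([0.00497086, 0.57645607, 1.35877664])}
{'mtx': array([[482.6940149 ,   0.        , 257.98597047],
       [  0.        , 482.6940149 , 193.04918026],
       [  0.        ,   0.        ,   1.        ]]), 'rvec': array([ 0.72523123, -2.72651399,  0.90504701]), 'tvec': array([0.47093781, 0.24861403, 1.23481668])}
```

View pics/top0.png

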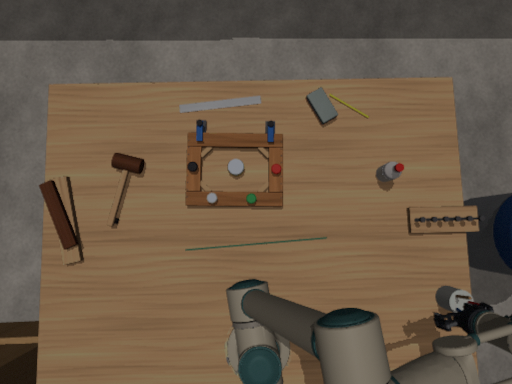

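View pics/side0.png

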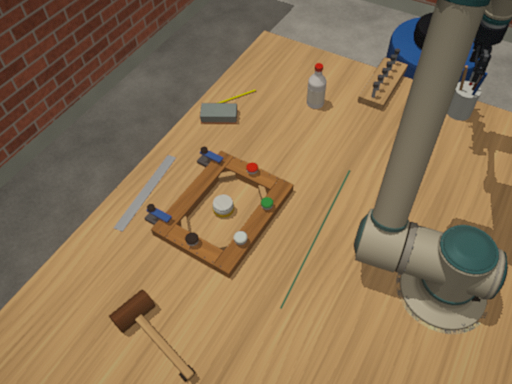

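Top view: black at (193,167), white (212,198), green (251,199), red (276,169), wax tin (236,167). Side view: black (192,239), white (240,237), green (267,202), red (252,169). Next I segment the caps and triangulate.

```bash
cat > h.py <<'E'
from rig import manip,get_image,camera_info
import cv2,numpy as np
G={'white':((212,198),(240,237)),'black':((193,167),(192,239)),'red':((276,169),(252,169)),'green':((251,199),(267,202))}
def mask(im,c):
    h,s,v=[a.astype(int) for a in cv2.split(cv2.cvtColor(im,cv2.COLOR_BGR2HSV))]
    return {'white':(s<60)&(v>120),'black':v<45,'red':((h<6)|(h>174))&(s>170)&(v>90),'green':(h>45)&(h<90)&(s>90)}[c]
def blob(im,c,g,r=11):
    m=np.zeros(im.shape[:2],np.uint8); x,y=g
    m[y-r:y+r+1,x-r:x+r+1]=mask(im,c)[y-r:y+r+1,x-r:x+r+1]
    n,l,st,ce=cv2.connectedComponentsWithStats(m)
    k=1+np.argmax(st[1:,4]); return ce[k],st[k]
def P(n):
    i=camera_info(n); return i['mtx']@np.c_[cv2.Rodrigues(i['rvec'])[0],i['tvec']]
def tri(a,b):
    X=cv2.triangulatePoints(P('top'),P('side'),np.array(a,float),np.array(b,float)).ravel(); return X[:3]/X[3]
def onplane(n,uv,z):
    p=P(n); H=p[:,[0,1,3]].copy(); H[:,2]+=p[:,2]*z; w=np.linalg.solve(H,[*uv,1]); return w[:2]/w[2]
E
python3 - <<'E'
from h import *
np.set_printoptions(precision=4,suppress=True)
t,s=cv2.imread('pics/top0.png'),cv2.imread('pics/side0.png')
for c,(a,b) in G.items():
    (p,sp),(q,sq)=blob(t,c,a),blob(s,c,b)
    print(c,p,sp,q,sq,tri(p,q),onplane('top',p,.058))
def crop(im,x,y,w,h,f): return cv2.resize(im[y:y+h,x:x+w],None,fx=f,fy=f,interpolation=cv2.INTER_CUBIC)
A=crop(t,180,112,112,100,5); B=crop(s,145,145,155,130,5)
cv2.imwrite('pics/ct.png',A); cv2.imwrite('pics/cs.png',B[:600,:800])
print(A.shape,B.shape)
E
```

```text
white [211.1791 197.0746] [207 193   9   9  67] [239.9848 236.5758] [234 231  13  12 132] [0.5117 0.1488 0.0613] [0.512  0.1491]Traceback (most recent call last):
  File "<stdin>", line 5, in <module>
  File "h.py", line 11, in blob
    k=1+np.argmax(st[1:,4]); return ce[k],st[k]
        ~~~~~~~~~^^^^^^^^^^
    return _wrapfunc(a, 'argmax', axis=axis, out=out, **kwds)
    return bound(*args, **kwds)
ValueError: attempt to get argmax of an empty sequence
```

```bash
sed -i "s/'black':v<45/'black':(v<75)\&(s<110)/" h.py
python3 - <<'E'
from h import *
np.set_printoptions(precision=4,suppress=True)
t,s=cv2.imread('pics/top0.png'),cv2.imread('pics/side0.png')
def crop(im,x,y,w,h,f): return cv2.resize(im[y:y+h,x:x+w],None,fx=f,fy=f,interpolation=cv2.INTER_CUBIC)
cv2.imwrite('pics/ct.png',crop(t,180,112,112,100,5)); cv2.imwrite('pics/cs.png',crop(s,145,145,155,118,5))
print(t[167,188:199].tolist(),s[239,187:198].tolist())
for c,(a,b) in G.items():
    (p,sp),(q,sq)=blob(t,c,a),blob(s,c,b)
    print(c,p,sp,q,sq,tri(p,q),onplane('top',p,.058))
E
```

```text
[[30, 31, 31], [33, 30, 31], [32, 31, 31], [30, 27, 28], [30, 29, 31], [32, 30, 31], [33, 32, 33], [30, 30, 31], [20, 20, 23], [17, 24, 37], [36, 60, 92]] [[38, 47, 57], [38, 48, 59], [38, 47, 61], [40, 47, 58], [39, 47, 60], [39, 46, 60], [35, 45, 56], [39, 46, 59], [39, 47, 59], [36, 42, 55], [26, 38, 48]]
white [211.1791 197.0746] [207 193   9   9  67] [239.9848 236.5758] [234 231  13  12 132] [0.5117 0.1488 0.0613] [0.512  0.1491]
black [192.1571 166.1286] [188 162   9   9  70] [191.3238 238.2476] [186 233  12  12 105] [0.6217 0.2141 0.057 ] [0.6205 0.2135]
red [275.9595 168.3784] [272 164   9  10  74] [251.6582 167.0886] [247 163  11   9  79] [ 0.6075 -0.0752  0.0564] [ 0.6062 -0.0756]
green [250.8472 198.0556] [247 194   9   9  72] [266.6364 202.2525] [261 198  12  10  99] [0.5066 0.0141 0.0563] [0.5055 0.0136]
```

View pics/ct.png

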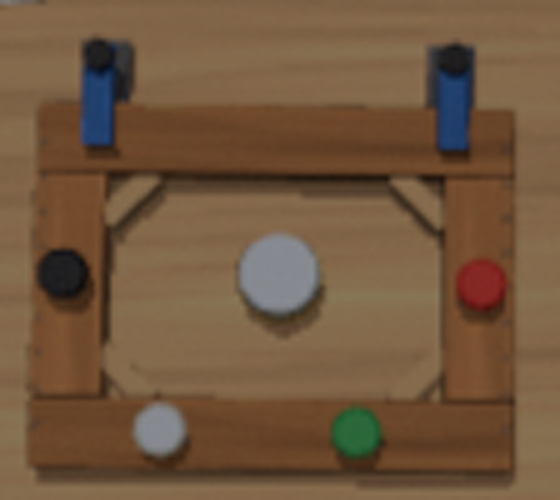

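View pics/cs.png

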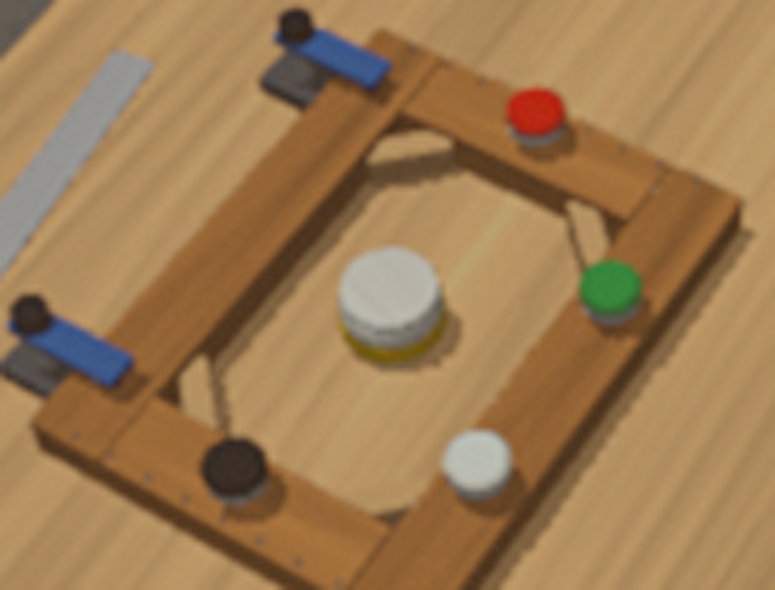

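The triangulated caps are consistent with the text: tops at 56–61 mm, white–green spacing about 135 mm along the rail. Next I move with the fingers shut to above the white foot.

```bash
python3 -m crank '{"translation":[[22,-24,0],[22,-24,0],[22,-24,0],[22,-24,0],[22,-24,0],[22,-24,0],[22,-24,0],[22,-24,0]],"roll":[0,0,0,0,0,0,0,0],"fingers":[0,0,0,0,0,0,0,0]}' 20
python3 -m crank '{"translation":[[22,-24,0],[22,-24,0],[22,-24,0],[22,-24,0],[22,-24,0],[22,-24,0],[22,-24,0],[22,-24,0]],"roll":[0,0,0,0,0,0,0,0],"fingers":[0,0,0,0,0,0,0,0]}'
cat >> h.py <<'E'
def to(x,y,z):
    from scipy.spatial.transform import Rotation as R
    s=manip.get_state(); w=s['ee_rot']; r=R.from_quat([*w[1:],w[0]])
    print('t',s['clock'],'pos',np.round(s['position'],4),'F',np.round(s['contact_force'],2),'w',s['width'],'shift mm',np.round(r.inv().apply(np.array([x,y,z])-s['position'])*1e3,1))
E
python3 -c "
from h import *; to(.512,.149,.25)"
```

```text
clock: 0.9
position: [0.2729, -0.3199, 0.2497]
ee_rot: [-0.0, 0.991, 0.136, -0.0]
contact_force: [0.7, -0.3, -0.9]
width: -0.0003
gripper_force: 0.0
clock: 1.7
position: [0.3906, -0.0877, 0.2498]
ee_rot: [-0.0, 0.991, 0.136, -0.0]
contact_force: [-0.1, -0.3, 0.1]
width: 0.0001
gripper_force: 0.0
t 1.7 pos [ 0.3906 -0.0877  0.2498] F [-0.11 -0.29  0.09] w 5.479102819002941e-05 shift mm [ 180.7 -195.3   -0.3]
```

```bash
python3 -m crank '{"translation":[[22.6,-24.4,0],[22.6,-24.4,0],[22.6,-24.4,0],[22.6,-24.4,0],[22.6,-24.4,0],[22.6,-24.4,0],[22.6,-24.4,0],[22.6,-24.4,0]],"roll":[0,0,0,0,0,0,0,0],"fingers":[0,0,0,0,0,0,0,0]}'
python3 -m crank '{"translation":[[0,0,20],[0,0,30],[0,0,30],[0,0,30],[0,0,25],[0,0,10],[0,0,0]],"roll":[0,0,0,0,0,0,0],"fingers":[0,0,0,0,0,0,0]}'
python3 - <<'E'
from h import *
to(.512,.149,.08)
t,s=get_image('top'),get_image('side')
f=lambda im,x,y,w,h:cv2.resize(im[y:y+h,x:x+w],(400,400),interpolation=cv2.INTER_CUBIC)
cv2.imwrite('pics/a1.png',np.hstack([f(t,170,140,100,100),f(s,180,160,100,100)]))
E
```

```text
clock: 2.5
position: [0.5121, 0.1489, 0.2495]
ee_rot: [0.0, 0.991, 0.136, -0.0]
contact_force: [0.0, -0.5, -0.3]
width: -0.0001
gripper_force: 0.0
clock: 3.2
position: [0.5109, 0.1474, 0.1036]
ee_rot: [0.0, 0.991, 0.136, -0.002]
contact_force: [-0.1, -0.0, -0.1]
width: -0.0001
gripper_force: 0.0
t 3.2 pos [0.5109 0.1474 0.1036] F [-0.07 -0.05 -0.08] w -6.400682066680227e-05 shift mm [ 1.6 -1.3 23.6]
```

View pics/a1.png

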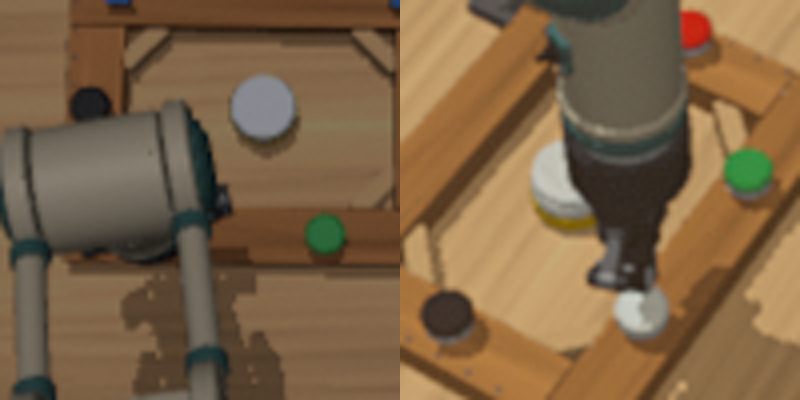

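The right panel (side view) shows the shut fingertips at about side px (235,229), just above the white cap at (240,237). The top view is blocked by the wrist. I check that against the projected tip position.

Run:
```python
from h import *
to(.512,.149,.085)
for z in(.06,.075,.085,.095):
    u=P('side')@[.511,.1475,z,1]; print(z,u[:2]/u[2])
```

```text
t 3.3 pos [0.5127 0.1477 0.1057] F [-0.13  0.25  0.67] w -0.0001060263881390892 shift mm [-0.3 -1.5 20.7]
0.06 [240.50026634 236.58483718]
0.075 [240.24633354 233.54043628]
0.085 [240.07434084 231.47841546]
0.095 [239.90013613 229.38987473]
```

Run:
```python
from h import *
s=get_image('side')
u=P('side')@[*manip.get_state()['position'][:2],.086,1]; u=u[:2]/u[2]
x,y,w=215,205,50
im=cv2.convertScaleAbs(cv2.resize(s[y:y+w,x:x+w],(600,600),interpolation=cv2.INTER_CUBIC),alpha=1.5,beta=20)
cv2.drawMarker(im,tuple(int(v) for v in ((u-[x,y]+.5)*12)),(255,0,255),0,20,2)
cv2.imwrite('pics/a2.png',im)
```

```text
(no output)
```

View pics/a2.png

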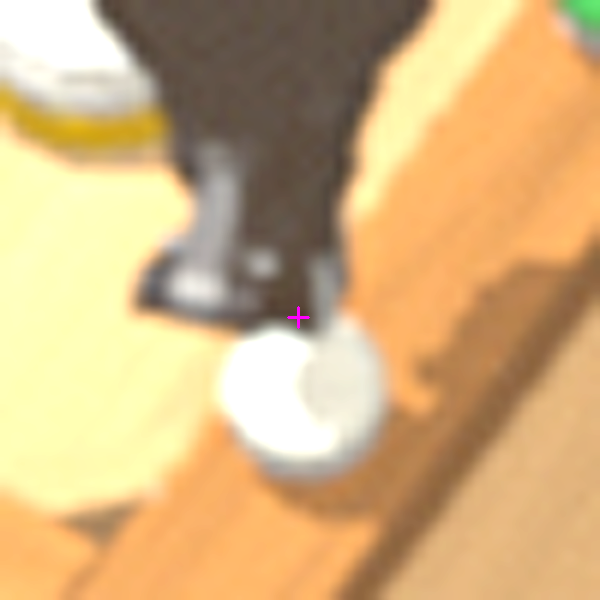

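Run:
```python
from h import *
p=manip.get_state()['position']; X=np.array([.963,.269,0]);Y=np.array([.269,-.963,0])
np.set_printoptions(precision=1,suppress=True)
for z in(.086,.093):
  for a,b in((-11,-14.5),(-11,14.5),(11,14.5),(11,-14.5)):
    w=p+(a*X+b*Y)/1e3; w[2]=z; u=P('side')@[*w,1]; print(z,a,b,u[:2]/u[2])
```

```text
0.086 -11 -14.5 [241.9 236.5]
0.086 -11 14.5 [244.9 227.3]
0.086 11 14.5 [236.8 225.6]
0.086 11 -14.5 [233.7 234.7]
0.093 -11 -14.5 [241.8 235.1]
0.093 -11 14.5 [244.8 225.8]
0.093 11 14.5 [236.7 224.1]
0.093 11 -14.5 [233.6 233.3]
```

```bash
python3 -m crank '{"translation":[[0,0,0],[0,0,0],[0,0,0],[0,0,0],[0,0,0],[0,0,0],[0,0,0],[0,0,0]],"roll":[0,0,0,0,0,0,0,0],"fingers":[1,1,1,1,1,1,1,1]}'
python3 - <<'E'
from h import *
for n in('top','side'):
    i=camera_info(n); print(n,-cv2.Rodrigues(i['rvec'])[0].T@i['tvec'])
s=get_image('side'); cv2.imwrite('pics/open_raw.png',s)
p=manip.get_state()['position']; X=np.array([.963,.269,0]);Y=np.array([.269,-.963,0]); print(p)
x,y,w=200,190,75;k=8
im=cv2.convertScaleAbs(cv2.resize(s[y:y+w,x:x+w],(600,600),interpolation=cv2.INTER_CUBIC),alpha=1.5,beta=20)
for b,c in((-42.5,(255,0,255)),(42.5,(255,255,0)),(0,(0,255,255))):
  for a in(-11,11):
    q=p+(a*X+b*Y)/1e3; q[2]=p[2]-.006; u=P('side')@[*q,1]; u=u[:2]/u[2]
    cv2.drawMarker(im,tuple(int(v) for v in ((u-[x,y]+.5)*k)),c,0,14,2)
cv2.imwrite('pics/a3.png',im)
E
```

```text
clock: 4.15
position: [0.5119, 0.1475, 0.1049]
ee_rot: [0.0, 0.991, 0.136, -0.0]
contact_force: [0.5, -0.6, -0.1]
width: 0.0856
gripper_force: 0.0
top [0.40603146 0.0166991  1.41896436]
side [0.11995828 0.69792153 1.14318815]
[0.51194893 0.14753036 0.10491749]
```

View pics/a3.png

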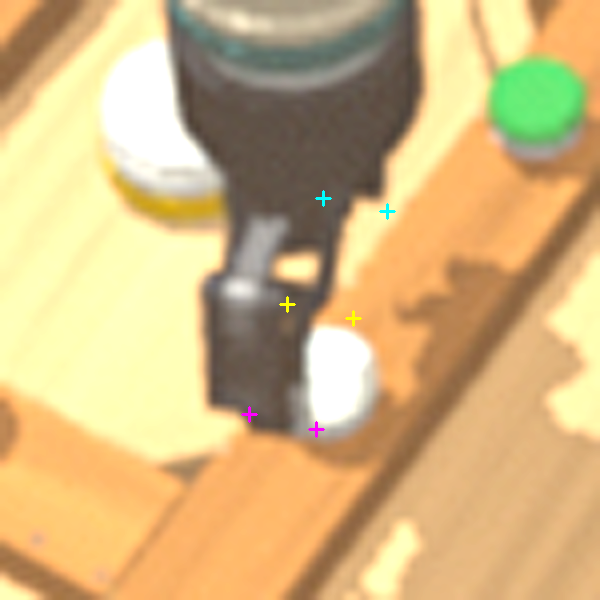

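The open finger straddles the cap along tool y. The wrist ring is at px 237 where the projection says 237, so the tool axis agrees with the calibration. I shut the fingers and descend gently.

```bash
python3 -m crank '{"translation":[[0,-1,0],[0,0,0],[0,0,0],[0,0,0],[0,0,0],[0,0,0],[0,0,5],[0,0,5]],"roll":[0,0,0,0,0,0,0,0],"fingers":[0,0,0,0,0,0,0,0]}'
python3 -m crank '{"translation":[[0,0,3],[0,0,3],[0,0,3],[0,0,2],[0,0,0],[0,0,0]],"roll":[0,0,0,0,0,0],"fingers":[0,0,0,0,0,0]}'
python3 -m crank '{"translation":[[0,0,2],[0,0,1],[0,0,1],[0,0,0],[0,0,0]],"roll":[0,0,0,0,0],"fingers":[0,0,0,0,0]}'
```

```text
clock: 5.0
position: [0.5117, 0.1485, 0.0947]
ee_rot: [0.0, 0.991, 0.136, 0.0]
contact_force: [-0.1, -0.2, -0.9]
width: -0.0001
gripper_force: 0.0
clock: 5.6
position: [0.5118, 0.1485, 0.084]
ee_rot: [0.0, 0.991, 0.136, 0.0]
contact_force: [0.1, -0.1, -0.7]
width: 0.0
gripper_force: 0.0
clock: 6.1
position: [0.5117, 0.1485, 0.0801]
ee_rot: [0.0, 0.991, 0.136, 0.0]
contact_force: [-0.1, 0.6, 0.8]
width: -0.0001
gripper_force: 0.7
```

```bash
python3 -m crank '{"translation":[[0,0,1],[0,0,1],[0,0,0],[0,0,0]],"roll":[0,0,0,0],"fingers":[0,0,0,0]}'
python3 -m crank '{"translation":[[0,0,1],[0,0,1],[0,0,1],[0,0,0],[0,0,0]],"roll":[0,0,0,0,0],"fingers":[0,0,0,0,0]}'
python3 -c "
from rig import manip; s=manip.get_state(); print(s['contact_force'],s['moment'])"
```

```text
clock: 6.5
position: [0.5117, 0.1485, 0.0781]
ee_rot: [0.0, 0.991, 0.136, 0.0]
contact_force: [-1.0, 0.6, 4.0]
width: -0.0002
gripper_force: 1.8
clock: 7.0
position: [0.5117, 0.1485, 0.0749]
ee_rot: [0.0, 0.991, 0.136, -0.0]
contact_force: [-1.3, 0.1, 2.6]
width: 0.0002
gripper_force: 1.6
[-1.25373492  0.06021936  2.56442781] [-0.02586153  0.09174682 -0.02449194]
```

Contact came at TCP z ≈ 0.080, so the cap top is at about 0.061 as measured. The foot is sliding at about 4 N, so I continue until the force rises.

```bash
python3 -m crank '{"translation":[[0,0,1],[0,0,1],[0,0,1],[0,0,1],[0,0,1],[0,0,1],[0,0,0],[0,0,0]],"roll":[0,0,0,0,0,0,0,0],"fingers":[0,0,0,0,0,0,0,0]}'
python3 -m crank '{"translation":[[0,0,1],[0,0,1],[0,0,1],[0,0,0],[0,0,0]],"roll":[0,0,0,0,0],"fingers":[0,0,0,0,0]}'
python3 -c "
from rig import manip; s=manip.get_state(); print(s['contact_force'],s['moment'])"
```

```text
clock: 7.8
position: [0.5117, 0.1485, 0.0689]
ee_rot: [0.0, 0.991, 0.136, 0.0]
contact_force: [-0.5, -0.1, 2.8]
width: -0.0003
gripper_force: 1.6
clock: 8.3
position: [0.5117, 0.1485, 0.0659]
ee_rot: [0.0, 0.991, 0.136, -0.0]
contact_force: [0.2, 0.7, 3.6]
width: 0.0001
gripper_force: 1.6
[0.23910359 0.72058595 3.63888503] [-0.01185549  0.08760976 -0.01154782]
```

```bash
python3 -m crank '{"translation":[[0,0,1],[0,0,0.5],[0,0,0],[0,0,0]],"roll":[0,0,0,0],"fingers":[0,0,0,0]}'
python3 -m crank '{"translation":[[0,0,0.5],[0,0,0.5],[0,0,0],[0,0,0]],"roll":[0,0,0,0],"fingers":[0,0,0,0]}'
```

```text
clock: 8.7
position: [0.5117, 0.1485, 0.0647]
ee_rot: [0.0, 0.991, 0.136, 0.0]
contact_force: [-1.6, 0.3, 6.0]
width: -0.0002
gripper_force: 2.9
clock: 9.1
position: [0.5118, 0.1485, 0.064]
ee_rot: [0.0, 0.991, 0.136, 0.0]
contact_force: [-2.2, 1.1, 8.4]
width: 0.0003
gripper_force: 4.0
```

The force rose at 3 N/mm to 8.4 N at z = 0.064, so white is on the rail. I lift, go over to black and stop just above it.

```bash
python3 -m crank '{"translation":[[0,0,-10],[0,0,-20],[0,0,-20],[20,-5.5,0],[25,-7,0],[25,-7,0],[25,-7,0],[25,-7,0]],"roll":[0,0,0,0,0,0,0,0],"fingers":[0,0,0,0,0,0,0,0]}'
python3 -m crank '{"translation":[[0,0,0],[0,0,0]],"roll":[0,0],"fingers":[0,0]}'
python3 - <<'E'
from h import *
to(.621,.2138,.08)
t=get_image('top');s=get_image('side');cv2.imwrite('pics/side_w.png',s)
p,q=blob(t,'white',G['white'][0]),blob(s,'white',G['white'][1])
print(p,q,tri(p[0],q[0]))
E
```

```text
clock: 9.9
position: [0.6188, 0.2135, 0.1132]
ee_rot: [0.0, 0.991, 0.136, -0.0]
contact_force: [0.8, 0.2, 0.0]
width: 0.0
gripper_force: 0.0
clock: 10.1
position: [0.6177, 0.2131, 0.1127]
ee_rot: [0.0, 0.991, 0.136, -0.001]
contact_force: [-1.1, -0.3, 0.2]
width: -0.0
gripper_force: 0.0
t 10.1 pos [0.6177 0.2131 0.1127] F [-1.07 -0.34  0.22] w -3.053672920890826e-05 shift mm [ 3.4  0.2 32.7]
(array([210.5, 196. ]), array([210, 194,   2,   5,   6], dtype=int32)) (array([240.13492063, 239.71428571]), array([234, 234,  13,  12, 126], dtype=int32)) [0.51341883 0.15094387 0.04783133]
```

White's cap dropped 3.1 px in the side view, which puts its top at about 0.048, so it is home. Now black.

```bash
python3 -m crank '{"translation":[[3,0,5],[0,0,8],[0,0,8],[0,0,5],[0,0,3],[0,0,1],[0,0,0],[0,0,0]],"roll":[0,0,0,0,0,0,0,0],"fingers":[0,0,0,0,0,0,0,0]}'
python3 -m crank '{"translation":[[0,0,1],[0,0,1],[0,0,1],[0,0,1],[0,0,1],[0,0,1],[0,0,0],[0,0,0]],"roll":[0,0,0,0,0,0,0,0],"fingers":[0,0,0,0,0,0,0,0]}'
```

```text
clock: 11.0
position: [0.6214, 0.214, 0.0837]
ee_rot: [0.0, 0.991, 0.136, 0.0]
contact_force: [0.1, -0.1, 0.1]
width: -0.0
gripper_force: 0.0
clock: 11.8
position: [0.6212, 0.214, 0.0777]
ee_rot: [0.0, 0.991, 0.136, 0.0]
contact_force: [-1.2, -0.3, 3.7]
width: -0.0001
gripper_force: 1.8
```

```bash
python3 -m crank '{"translation":[[0,0,1.5],[0,0,1.5],[0,0,1.5],[0,0,1.5],[0,0,1.5],[0,0,1.5],[0,0,0],[0,0,0]],"roll":[0,0,0,0,0,0,0,0],"fingers":[0,0,0,0,0,0,0,0]}'
python3 -m crank '{"translation":[[0,0,1],[0,0,1],[0,0,1],[0,0,0.5],[0,0,0],[0,0,0]],"roll":[0,0,0,0,0,0],"fingers":[0,0,0,0,0,0]}'
```

```text
clock: 12.6
position: [0.6212, 0.2139, 0.0683]
ee_rot: [0.0, 0.991, 0.136, -0.0]
contact_force: [0.7, -0.7, 2.3]
width: 0.0
gripper_force: 1.4
clock: 13.2
position: [0.6212, 0.2139, 0.0651]
ee_rot: [0.0, 0.991, 0.136, 0.0]
contact_force: [0.4, -0.4, 4.4]
width: -0.0001
gripper_force: 2.4
```

```bash
python3 -m crank '{"translation":[[0,0,0.7],[0,0,0.6],[0,0,0],[0,0,0]],"roll":[0,0,0,0],"fingers":[0,0,0,0]}'
python3 -m crank '{"translation":[[0,0,-10],[0,0,-20],[0,0,-20],[0,0,0],[-9,27.5,0],[-9,27.5,0],[-9,27.5,0],[-9,27.5,0]],"roll":[0,0,0,0,0,0,0,0],"fingers":[0,0,0,0,0,0,0,0]}'
python3 - <<'E'
from h import *
to(.607,-.0754,.113)
t=get_image('top');s=get_image('side')
p,q=blob(t,'black',G['black'][0]),blob(s,'black',G['black'][1])
print(p,q,tri(p[0],q[0]))
E
```

```text
clock: 13.6
position: [0.6212, 0.2139, 0.0643]
ee_rot: [0.0, 0.991, 0.136, 0.0]
contact_force: [-1.0, -1.0, 7.5]
width: 0.0002
gripper_force: 3.6
clock: 14.4
position: [0.6151, 0.0972, 0.1122]
ee_rot: [0.0, 0.991, 0.136, -0.001]
contact_force: [0.1, -0.3, 1.0]
width: 0.0003
gripper_force: 0.0
t 14.4 pos [0.6151 0.0972 0.1122] F [ 0.12 -0.28  0.97] w 0.00027821604066815436 shift mm [-54.4 164.1  -0.7]
(array([196.09677419, 161.25806452]), array([189, 156,  16,  16,  93], dtype=int32)) (array([192.16346154, 241.09615385]), array([187, 236,  12,  11, 104], dtype=int32)) [0.63913032 0.20295686 0.01394225]
```

Black's side-view drop of 2.85 px matches the force rise to 7.5 N, so it is home. On to red.

```bash
python3 -m crank '{"translation":[[-9,27.4,0],[-9,27.4,0],[-9,27.4,0],[-9,27.4,0],[-9,27.4,0],[-9,27,0],[0,0,0],[0,0,0]],"roll":[0,0,0,0,0,0,0,0],"fingers":[0,0,0,0,0,0,0,0]}'
python3 -c "
from h import *; to(.607,-.0754,.083)"
```

```text
clock: 15.3
position: [0.6079, -0.0739, 0.1128]
ee_rot: [-0.001, 0.991, 0.135, -0.001]
contact_force: [0.3, -0.1, -1.5]
width: -0.0003
gripper_force: 0.0
t 15.3 pos [ 0.6079 -0.0739  0.1128] F [ 0.3  -0.09 -1.53] w -0.00034889571854412334 shift mm [-1.3  1.3 29.8]
```

```bash
python3 -m crank '{"translation":[[-1,1,5],[0,0,8],[0,0,8],[0,0,5],[0,0,3],[0,0,1],[0,0,0],[0,0,0]],"roll":[0,0,0,0,0,0,0,0],"fingers":[0,0,0,0,0,0,0,0]}'
python3 -m crank '{"translation":[[0,0,1],[0,0,1],[0,0,1],[0,0,1],[0,0,1],[0,0,1],[0,0,0],[0,0,0]],"roll":[0,0,0,0,0,0,0,0],"fingers":[0,0,0,0,0,0,0,0]}'
```

```text
clock: 16.1
position: [0.6078, -0.0755, 0.084]
ee_rot: [0.0, 0.991, 0.136, 0.0]
contact_force: [-0.0, -0.5, -0.7]
width: 0.0002
gripper_force: 0.0
clock: 16.9
position: [0.6076, -0.0755, 0.0778]
ee_rot: [0.0, 0.991, 0.136, -0.0]
contact_force: [-0.9, -0.1, 1.4]
width: -0.0003
gripper_force: 0.4
```

```bash
python3 -m crank '{"translation":[[0,0,1.5],[0,0,1.5],[0,0,1.5],[0,0,1.5],[0,0,1.5],[0,0,1.5],[0,0,0],[0,0,0]],"roll":[0,0,0,0,0,0,0,0],"fingers":[0,0,0,0,0,0,0,0]}'
python3 -m crank '{"translation":[[0,0,1],[0,0,1],[0,0,1],[0,0,0.5],[0,0,0],[0,0,0]],"roll":[0,0,0,0,0,0],"fingers":[0,0,0,0,0,0]}'
```

```text
clock: 17.7
position: [0.6076, -0.0755, 0.0686]
ee_rot: [0.0, 0.991, 0.136, -0.0]
contact_force: [-0.8, 0.3, 2.7]
width: -0.0001
gripper_force: 1.5
clock: 18.3
position: [0.6076, -0.0755, 0.0653]
ee_rot: [0.0, 0.991, 0.136, 0.0]
contact_force: [-0.9, 0.4, 4.5]
width: 0.0002
gripper_force: 2.2
```

```bash
python3 -m crank '{"translation":[[0,0,0.7],[0,0,0.7],[0,0,0],[0,0,0]],"roll":[0,0,0,0],"fingers":[0,0,0,0]}'
python3 -m crank '{"translation":[[0,0,-10],[0,0,-25],[0,0,-35],[0,0,-35],[0,0,-35],[0,0,-30],[0,0,0],[-20,8,0]],"roll":[0,0,0,0,0,0,0,0],"fingers":[0,0,0,0,0,0,0,0]}'
python3 -m crank '{"translation":[[-30,12,0],[-30,12,0],[-30,12,0],[-30,12,0],[-30,12,0],[-30,12,0],[0,0,0],[0,0,0]],"roll":[0,0,0,0,0,0,0,0],"fingers":[0,0,0,0,0,0,0,0]}'
python3 - <<'E'
from h import *
np.set_printoptions(precision=4,suppress=True)
to(0,0,0)
t=get_image('top');s=get_image('side')
for c,(a,b) in G.items():
    p,q=blob(t,c,a),blob(s,c,b); print(c,p[0],p[1][4],q[0],q[1][4],tri(p[0],q[0]))
cv2.imwrite('pics/end.png',np.vstack([t[100:280,100:440],s[120:384,90:430]]))
E
```

```text
clock: 18.7
position: [0.6077, -0.0755, 0.0643]
ee_rot: [0.0, 0.991, 0.136, 0.0]
contact_force: [-1.3, 0.1, 7.8]
width: -0.0002
gripper_force: 3.6
clock: 19.5
position: [0.5922, -0.0877, 0.2343]
ee_rot: [0.0, 0.991, 0.137, 0.002]
contact_force: [0.0, -1.4, -0.9]
width: -0.0003
gripper_force: 0.0
clock: 20.3
position: [0.4361, -0.2063, 0.2332]
ee_rot: [-0.001, 0.991, 0.135, -0.0]
contact_force: [0.0, -0.3, 0.1]
width: 0.0001
gripper_force: 0.0
t 20.3 pos [ 0.4361 -0.2063  0.2332] F [ 0.04 -0.32  0.07] w 9.625523874489888e-05 shift mm [-364.9 -315.3  233.6]
white [211.5294 197.3676] 68 [240.1221 239.5649] 131 [0.5119 0.1491 0.0465]
black [192.7761 166.7761] 67 [192.0784 240.9608] 102 [0.6215 0.214  0.0432]
red [275.6447 168.9868] 76 [251.8101 169.5316] 79 [ 0.6069 -0.0747  0.046 ]
green [250.8493 198.1233] 73 [266.64 202.2 ] 100 [0.5064 0.0141 0.0567]
```

View pics/end.png

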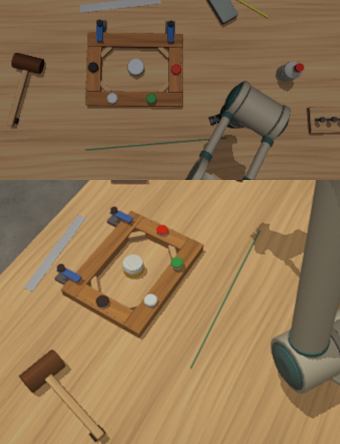

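The picture shows white, black and red low on the rails. Green is still proud (measured top 0.0567, was 0.0563). Bottle, tin and mallet are in place and the arm is clear, so I hand in.

```bash
python3 -c "
from rig import manip; print(manip.sign_off())"
```

```text
the job is handed in; nothing more can be done
None
```

White, black and red were pushed home in that order at about 8 N each, green and the loose items were left alone, and the job was handed in at about 20 s; sign-off gave no verdict.

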